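# Clear the scraps and hold the bread cage gate ajar past its sagging bolt

## Task

I am about to load fresh bread, so first clear the two scraps (the stale bread heel and the crumpled paper ball) from in front of the bread cage's gate into the steel scrap pan. Then free the gate's sagging barrel bolt: lift its knob so that the turned-down nose rises over the keeper's bent-up lip, and pull it fully back while it is lifted, without forcing it. Swing the gate ajar about 12 cm at its free edge and finish while still holding it there against its closing springs, with the bolt drawn back; do not knock the other things about.

Things in the scene. Friction and masses are not known exactly. Their poses are not given: they have to be found in the camera images.
- bread_cage: Dark green-grey steel bread cage with mesh sides, fixed on the table: 300 deep (its x) x 420 wide (its y) x 265 mm tall. Origin: centre of its underside, z up; its frame is called the cage frame. The gate lies in its front plane x = -150 mm and faces its -x. It stands on the left, its front turned to the robot's right (yaw about 1.6, varying), its latch post (+y end) nearest the robot.
- gate_swing (a joint): Gate angle, rad: 0 shut, positive open, to 1.5. Mesh leaf 347 wide, 20 thick, 15 to 235 mm above the table, on a vertical hinge axis at cage x -150, y -185 mm; opens outward (cage -x), counter-clockwise from above. Spring hinges push it shut (1 to 2 N at the knob). With the bolt shot it opens only about 0.01. Gap at the free edge: 350 mm x sin(angle), 12 cm at 0.35.
- gate_leaf: The gate leaf with the bolt that it carries; origin on the hinge axis at table height, y along the leaf towards the free edge, x into the cage (same axes as the cage when shut); front face at its x = 0.
- gate_hinge (a point): Point on the gate's vertical hinge axis, 205 mm above the table.
- gate_edge (a point): Point on the front face at the gate's free edge (on the free stile, 350 mm from the hinge axis), 205 mm above the table.
- bolt_sag (a joint): Droop of the brass barrel bolt, rad: 0 level, positive knob and nose down, range -0.04 to 0.11. Its 154 x 34 mm backplate, on the front of the gate's top rail, hangs from its one tight rear screw at cage x -150, y 0, 205 mm above the table (gate shut) and turns about it. Shot and at rest it droops about 0.09, the rod lying on the keeper's lip. Lifting takes about 3 N; let go, it drops.
- bolt_draw (a joint): How far the bolt's rod is drawn back, m: 0 = fully shot, 0.042 = fully back (end stop). It slides along the backplate, towards the hinge side (cage -y), with about 1.5 N of friction, and stays where it is put. With the bolt lifted, its end has left the keeper from 0.028 on.
- bolt_knob (a point): Centre of the bolt's round brass knob, 18 mm diameter, 28 mm long, its axis straight out from the gate's face (cage -x): 46 mm before the face, 98 mm from the rear screw towards the nose when shot, about 196 mm above the table at rest (205 when level). Free space around and below; the bolt's straps stand 24 mm off the face. The nose is free once the knob is 8 mm above its rest; stop at 12 mm.
- bolt_nose (a point): End of the bolt's rod (12 mm diameter). Just behind the end a nose 10 mm long is turned down, reaching 20 mm below the rod's axis; when the bolt sags the nose hangs behind the keeper's lip and cannot be pulled back until it is lifted 14 mm there.
- keeper_lip (a point): Middle of the upper edge of the bent-up lip (6 mm thick along the bolt, 22 mm high) of the steel keeper, a staple on the latch post around the bolt's end; 183 mm above the table.
- keeper: The steel keeper on the latch post, 25 mm long, 68 mm tall; its body frame is that of the cage.
- bread_heel: Stale brown bread heel, hard, 62 (its x) x 38 (its y) x 37 mm tall with a rounded top, about 40 g; origin at the centre of its underside. It lies on the table in front of the gate.
- paper_ball: Off-white crumpled ball of baking paper, hard, about 44 mm across and 40 mm tall, about 20 g; origin at the centre of its underside. It lies on the table in front of the gate.
- scrap_pan: Open steel scrap pan with a few peelings on its floor, 176 (x) x 162 (y) x 100 mm tall, wall 4 mm (rim flange 200 x 182 mm), 1.6 kg, standing loose on the table to the robot's right; origin at the centre of its underside.
- scrap_pan_in (a point): Centre of the pan's inner floor, 4 mm above the table.
- meal_box: Bystander: open clear meal box filled with food, 170 x 120 x 50 mm; origin under its centre. It and the scrap pan may have exchanged places.
- mug: Bystander: blue mug, 80 mm diameter, 90 mm tall.
- salt_jar: Bystander: white jar with a red cap, 60 mm diameter, 100 mm tall.
- sauce_can: Bystander: can with a green label, 74 mm diameter, 110 mm tall.

How it is judged:
By the outcome, as a careful person would: the job done as asked, in the order asked, and still so for the second after the job is handed in, while the arm keeps its last pose, push and grip.
It also fails if it takes over 61 s, if anything falls off the work surface, if the arm or the gripper's body presses on something with over 40 N, if the wrist force passes 120 N, or if a joint passes its speed limit or range.

## Robot

A 6-joint arm with a two-finger parallel gripper is mounted at the origin on the work surface. World frame = base frame: x ahead of the robot, y to its left, z up, the work surface at z = 0. Lengths are in m, angles in rad, forces in N, time in s.
With the tool pointing down it reaches from about 0.375 to 0.975 m from the base axis. Payload 3.8 kg.
Tool frame: the origin (TCP) lies midway between the tips of the shut fingers; the grasp point (between the pads) lies 19 mm behind it; x points along the fingers, z is the direction in which the jaws open and shut, and the axes are right-handed (so a half turn about x gives the same grasp; the last joint's range is limited). The gripper opens to 85 mm and grips with 20 to 120 N. Pads are 22 mm wide; open, the fingers measure 114 mm over their backs; the gripper's body (76 mm by 85 mm) begins 54 mm behind the grasp point. The pads swing forward as they close: fully open they stand 13 mm farther back than shut.
Start: joints at [1.282, 0.264, 1.604, -0, 1.274, -0.037], TCP at [0.168, 0.654, 0.231] pointing down, gripper open.
Joint ranges: [-2.63, 2.63], [-0.94, 2.18], [0.31, 2.57], [-1.31, 4.45], [0, 2.66], [-2.55, 2.55]. Speed limits (rad/s): [2.57, 2.57, 3.14, 3.14, 3.14, 3.14].

## Interface

Orientations are given as a rotation vector (axis times angle).
In Python, from workcell import * gives the robot as it stands. The module is installed in compiled form; this text tells all that it offers.
- The arm moves only by the tool carry_out, never from a script. Its arguments are lists of equal length, an entry for each row: "offset": the shift along the tool's x, y, z in cm, a list of three; "delta_rot": the turn, a rotation vector about the tool's x, y, z in degrees, a list of three. A call has exactly 5 rows; each row shifts and turns the commanded pose from where the row before left it, along the tool's axes as they then stand; what a row does not reach is not made up. A row lasts 1/12 s, in which the tool goes at most 41.7 mm and 7.16 degrees, less where a joint would pass 70% of its speed; a pose out of reach is approached as far as the arm can. A call is refused whole if a number of a shift passes 4.17 or a number of a turn 7.16, either way. A call with a gripper value outside its range is refused whole. "fingers" is the opening, from -1 (shut) to 1 (fully open), set as the call begins (left out, the last holds). The fingers move at their own pace and stop on an object; "newtons" is the grip in N (left out, the last holds). Time passes only in rows, so rows that do not move let the fingers close, or fill a call up. It gives the time, the measured TCP pose, the force and the opening at its end, in the units of the state.
- read_state(): the state, without advancing time (a new reading comes with each control period).
- read_camera(name): name is "scene" or "side" or "wrist"; returns (picture, depth): 384x512x3 uint8, red, green, blue; 384x512 float32, m along the optical axis (not along the pixel's ray), 0 where there is no reading.
- get_calibration(name): a dict with "fx", "fy", "cx", "cy" (pixels), "R" (3x3) and "t" (3): a world point X has camera coordinates R X + t; the wrist camera has in their place "mount" (4x4, takes a point from camera to tool coordinates, whose origin is the TCP and whose axes are the tool frame's). Camera axes: x right, y down, z forward; pixel columns grow to the right and rows downward; lengths in m; the calibration is good to about 2 mm. A picture is of the moment at which its call begins: read the wrist's pose just before it. get_calibration takes no time and is no camera call.
- finish_job(): hands the job in, once; it reports no verdict.
The state is a dict: "time": time; "q": joint angles; "joint_vel": joint speeds; "joint_torque": joint torques, N m; "tool_pos": TCP position; "tcp_rot": TCP orientation; "wrist_force": force on the tool from outside, world axes, zero at the start; "torque": the same for the moment, N m; "width": opening from 0.0 (shut) to 1.0 (fully open).
Only numpy, scipy, OpenCV 4.12 (cv2) and the standard library are available. Lean on these libraries where they do the work, as an engineer would, in place of code of your own. Each camera call takes 0.05 s, during which the arm holds its last target. There are 200 camera calls.

## Working session

There is one attempt and no reset: what is moved stays moved. The work goes in short steps, Python scripts to look and compute and a tool call to move; the robot and the scene stay as the last step left them, time stands still between calls to the robot, and variables do not carry over. Pictures are saved under pics/ and viewed, about 8 in all and at most 12, crops included, and the job is handed in when it is done.

Besides the shell and the picture viewer there is one more tool, called after "Request:" as name(argument=value, ...), one argument or row to a line, values as JSON. carry_out: Moves the arm, as the interface text tells. Its arguments: {"type":"object","properties":{"offset":{"type":"array"},"delta_rot":{"type":"array"},"fingers":{"type":"number"},"newtons":{"type":"number"}},"required":["offset","delta_rot"]}

```bash
mkdir -p pics; ls; python3 - <<'E'
from workcell import *
import cv2,numpy as np
s=read_state();print({k:np.round(v,3).tolist() for k,v in s.items()})
for n in ("scene","side","wrist"):
    p,d=read_camera(n);np.savez(f"{n}0.npz",p=p,d=d);cv2.imwrite(f"pics/{n}0.png",p[:,:,::-1])
    c=get_calibration(n);print(n,{k:np.round(v,3).tolist() for k,v in c.items()})
a=[cv2.imread(f"pics/{n}0.png") for n in("scene","side","wrist")]
cv2.imwrite("pics/scside.png",np.vstack(a[:2])[:, :])
E
```

```text
pics
{'time': 0.0, 'q': [1.282, 0.265, 1.605, 0.0, 1.274, -0.037], 'joint_vel': [-0.001, 0.001, 0.0, -0.001, 0.001, -0.0], 'joint_torque': [-0.001, -51.511, -36.732, -0.0, 0.013, 0.0], 'tool_pos': [0.168, 0.653, 0.23], 'tcp_rot': [-1.023, 1.32, 1.021], 'wrist_force': [-0.556, -0.274, 0.124], 'torque': [-0.023, 0.03, 0.013], 'width': 1.001}
scene {'fx': 377.635, 'fy': 377.635, 'cx': 255.344, 'cy': 193.36, 'R': [[0.843, 0.539, 0.004], [0.368, -0.571, -0.734], [-0.393, 0.62, -0.679]], 't': [-0.463, -0.147, 1.444]}
side {'fx': 365.017, 'fy': 365.017, 'cx': 258.681, 'cy': 195.181, 'R': [[-0.57, 0.822, -0.02], [0.585, 0.388, -0.712], [-0.578, -0.417, -0.702]], 't': [0.385, -0.189, 1.297]}
wrist {'fx': 288.932, 'fy': 288.932, 'cx': 257.636, 'cy': 192.112, 'mount': [[0.001, -0.31, 0.951, -0.143], [-0.0, -0.951, -0.31, 0.079], [1.0, 0.0, -0.001, 0.001], [0.0, 0.0, 0.0, 1.0]]}
```

View pics/scene0.png

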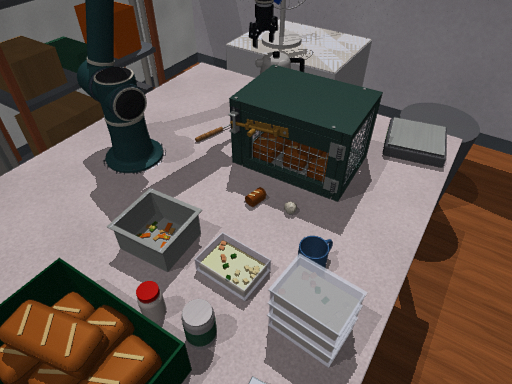

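View pics/side0.png

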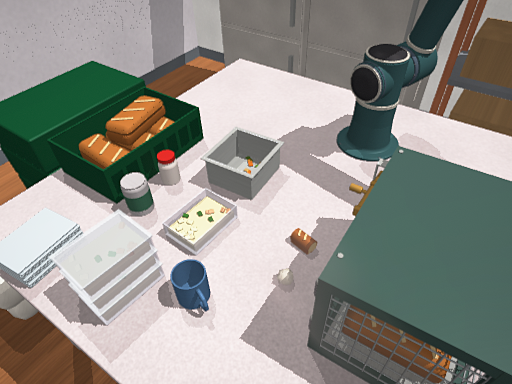

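The scene view shows the bread heel at about (256,197), the paper ball at (290,208), the scrap pan at (156,228), the meal box at (233,266), and the bolt knob near (240,128). The side view shows the heel at (303,239), the ball at (284,276) and the pan at (243,160).

```bash
cat > h.py <<'E'
from workcell import *
import cv2,numpy as np
from scipy.spatial.transform import Rotation as Ro
def cloud(p,d,c,T=None):
    v,u=np.mgrid[:d.shape[0],:d.shape[1]]
    X=np.stack([(u-c["cx"])/c["fx"]*d,(v-c["cy"])/c["fy"]*d,d],-1)
    if "R" in c: W=(X-c["t"])@np.array(c["R"])
    else:
        m=np.array(c["mount"]);R,t=T;W=(X@m[:3,:3].T+m[:3,3])@R.T+t
    W[d<=0]=np.nan
    return W
def pose(s=None):
    s=s or read_state();return Ro.from_rotvec(s["tcp_rot"]).as_matrix(),np.array(s["tool_pos"])
E
python3 - <<'E'
from h import *
R,t=pose();print(np.round(R,3),t)
top=[]
for n in("scene","side"):
    z=np.load(n+"0.npz");p,d=z["p"],z["d"];c=get_calibration(n);W=cloud(p,d,c)
    m=(abs(W[...,2]-.265)<.012)&(W[...,1]>.15)&(W[...,0]>.1)&(W[...,0]<.9)
    m=cv2.erode(m.astype(np.uint8),np.ones((3,3)))
    k,l,st,ce=cv2.connectedComponentsWithStats(m);i=1+st[1:,4].argmax()
    P=W[l==i];r=cv2.minAreaRect(P[:,:2].astype(np.float32)*1000);print(n,"cage top",r,np.median(P[:,2]));print(cv2.boxPoints(r).round())
    ob=(W[...,2]>.012)&(W[...,2]<.13)&(W[...,0]>.2)&(W[...,0]<1.0)&(W[...,1]<.4)&(W[...,1]>-.55)
    k,l,st,ce=cv2.connectedComponentsWithStats(ob.astype(np.uint8))
    for i in range(1,k):
        if st[i,4]>50:
            P=W[l==i];r=cv2.minAreaRect(P[:,:2].astype(np.float32)*1000)
            print(n,ce[i].round(),st[i,4],np.round(r[0]),np.round(r[1]),round(r[2]),"zmax",P[:,2].max().round(3),np.median(p[l==i],0), P.min(0).round(3),P.max(0).round(3))
E
```

```text
[[-0.001 -0.968  0.249]
 [-0.002  0.249  0.968]
 [-1.     0.    -0.002]] [0.16799673 0.65315612 0.23021416]
scene cage top ((546.5852661132812, 320.0965576171875), (415.122314453125, 301.82330322265625), 1.9231945276260376) 0.2657383607886741
[[334. 464.]
 [344. 162.]
 [759. 176.]
 [749. 478.]]
scene [293. 163.] 4105 [545. 276.] [421. 233.] 2 zmax 0.13 [44. 30. 25.] [0.333 0.163 0.012] [0.759 0.399 0.13 ]
scene [256. 196.] 226 [527.  37.] [67. 38.] 71 zmax 0.042 [73. 38. 11.] [0.5   0.004 0.012] [0.55  0.071 0.042]
scene [157. 227.] 3697 [ 380. -260.] [197. 185.] 4 zmax 0.105 [63. 64. 63.] [ 0.277 -0.358  0.012] [ 0.484 -0.161  0.105]
scene [290. 207.] 119 [647.  53.] [38. 37.] 10 zmax 0.041 [120. 115. 106.] [0.629 0.035 0.013] [0.666 0.074 0.041]
scene [233. 264.] 2851 [ 624. -231.] [123. 173.] 87 zmax 0.054 [148. 136. 131.] [ 0.535 -0.296  0.012] [ 0.712 -0.167  0.054]
scene [316. 249.] 687 [799. -94.] [ 79. 103.] 9 zmax 0.093 [22. 37. 54.] [ 0.761 -0.146  0.012] [ 0.841 -0.037  0.093]
scene [125. 314.] 5038 [ 501. -482.] [402. 135.] 0 zmax 0.13 [ 5. 23. 11.] [ 0.3   -0.55   0.012]
[... 2437 characters left out ...]
] [0.688 0.335 0.086]
side [413. 338.] 56 [662. 357.] [ 8. 36.] 8 zmax 0.088 [99. 63. 34.] [0.658 0.34  0.082] [0.668 0.375 0.088]
side [386. 343.] 131 [694. 317.] [ 9. 32.] 0 zmax 0.08 [105.  70.  45.] [0.69  0.301 0.063] [0.699 0.333 0.08 ]
side [410. 345.] 155 [678. 356.] [16. 35.] 3 zmax 0.088 [103.  69.  42.] [0.669 0.339 0.078] [0.686 0.373 0.088]
side [404. 353.] 138 [693. 353.] [31.  9.] 87 zmax 0.08 [105.  70.  45.] [0.688 0.337 0.061] [0.697 0.369 0.08 ]
side [427. 354.] 124 [676. 387.] [25. 16.] 90 zmax 0.088 [103.5  65.   35. ] [0.668 0.375 0.078] [0.684 0.4   0.088]
side [422. 362.] 124 [691. 386.] [10. 28.] 1 zmax 0.08 [107.5  71.   44. ] [0.686 0.372 0.062] [0.696 0.4   0.08 ]
```

View pics/wrist0.png

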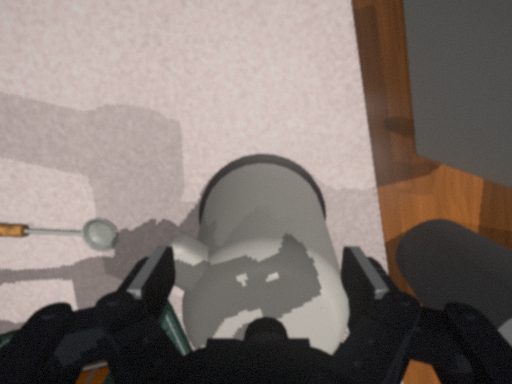

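```bash
cat >> h.py <<'E'
def frame(x,z):
    x=np.array(x,float);x/=np.linalg.norm(x);z=np.array(z,float);z-=x*(x@z);z/=np.linalg.norm(z)
    return np.stack([x,np.cross(z,x),z],1)
def down(yawdeg):
    a=np.radians(yawdeg);return frame([0,0,-1],[np.cos(a),np.sin(a),0])
def plan(goals,start=None,vmax=4.1,wmax=7.1,pivot=None):
    """goals: list of (pos,R or None,minrows). prints rows in tool axes, 5 per call"""
    R,t=start or pose();rows=[]
    for g in goals:
        p,Rg,n=g;Rg=R if Rg is None else Rg
        rv=Ro.from_matrix(R.T@Rg).as_rotvec();
        if len(g)==3 and isinstance(n,tuple): n,ax=n
        n=max(n,int(np.ceil(np.linalg.norm(np.array(p)-t)*100/vmax)),int(np.ceil(np.degrees(np.linalg.norm(rv))/wmax)))
        d=(np.array(p)-t)/n;dR=Ro.from_rotvec(rv/n).as_matrix()
        for i in range(n):
            o=R.T@d*100;rows.append((np.round(o,2)+0.,np.round(np.degrees(rv/n),1)+0.))
            R=R@dR;t=t+d
    while len(rows)%5: rows.append((np.zeros(3),np.zeros(3)))
    for i in range(0,len(rows),5):
        print(i//5,"off",str([r[0].tolist() for r in rows[i:i+5]]).replace(" ",""),"rot",str([r[1].tolist() for r in rows[i:i+5]]).replace(" ",""))
E
python3 - <<'E'
from h import *
A=[];B=[];K=[]
for n in("scene","side"):
    z=np.load(n+"0.npz");p,d=z["p"],z["d"];W=cloud(p,d,get_calibration(n))
    m=(W[...,2]>.012)&(W[...,2]<.06)
    for L,(x,y) in((A,(.527,.037)),(B,(.647,.055))):
        L.append(W[m&(np.hypot(W[...,0]-x,W[...,1]-y)<.05)][:,:3])
    h=cv2.cvtColor(p,cv2.COLOR_RGB2HSV)
    m=(W[...,2]>.16)&(W[...,2]<.24)&(W[...,1]<.15)&(W[...,1]>.08)&(W[...,0]>.35)&(W[...,0]<.6)
    P=W[m];print(n,"knob pts",len(P),P.min(0).round(3),P.max(0).round(3),P.mean(0).round(3))
    m=(W[...,2]>.17)&(W[...,2]<.23)&(W[...,1]<.19)&(W[...,1]>.15)&(W[...,0]>.3)&(W[...,0]<.8)
    P=W[m];print(n,"face",len(P),np.polyfit(P[:,0],P[:,1],1), np.median(P,0))
for L in(A,B):
    P=np.vstack(L)[:,:2];r=cv2.minAreaRect((P*1000).astype(np.float32));C=np.cov(P.T);w,V=np.linalg.eigh(C)
    print(r,np.degrees(np.arctan2(*V[::-1,1])))
R,t=pose();up=t+[0,0,.125]
plan([(up,None,3),([.527,.0375,.355],R@Ro.from_rotvec([np.radians(179.6),0,0]).as_matrix(),26)])
E
```

```text
scene knob pts 236 [0.354 0.107 0.16 ] [0.531 0.15  0.228] [0.415 0.139 0.197]
scene face 1586 [0.04409863 0.14738788] [0.58797977 0.17461371 0.2071509 ]
side knob pts 244 [0.354 0.11  0.172] [0.531 0.15  0.226] [0.421 0.136 0.203]
side face 305 [0.08833089 0.1138758 ] [0.52995482 0.15715321 0.20448956]
((525.8609619140625, 37.6846923828125), (66.25141143798828, 39.52460861206055), 75.50529479980469) 77.82944148088865
((648.045654296875, 56.164024353027344), (40.296478271484375, 38.78163146972656), 53.570045471191406) 75.74077910242207
0 off [[-3.12,0.0,-0.01],[-3.12,0.0,-0.01],[-3.12,0.0,-0.01],[-3.12,0.0,-0.01],[0.0,-1.93,-1.95]] rot [[0.0,0.0,0.0],[0.0,0.0,0.0],[0.0,0.0,0.0],[0.0,0.0,0.0],[6.9,0.0,0.0]]
1 off [[0.0,-2.15,-1.7],[0.0,-2.34,-1.43],[0.0,-2.49,-1.14],[0.0,-2.61,-0.83],[0.0,-2.69,-0.51]] rot [[6.9,0.0,0.0],[6.9,0.0,0.0],[6.9,0.0,0.0],[6.9,0.0,0.0],[6.9,0.0,0.0]]
2 off [[0.0,-2.73,-0.19],[0.0,-2.74,0.14],[0.0,-2.7,0.47],[0.0,-2.62,0.79],[0.0,-2.51,1.1]] rot [[6.9,0.0,0.0],[6.9,0.0,0.0],[6.9,0.0,0.0],[6.9,0.0,0.0],[6.9,0.0,0.0]]
3 off [[0.0,-2.36,1.4],[0.0,-2.17,1.67],[0.0,-1.96,1.92],[0.0,-1.71,2.14],[0.0,-1.44,2.33]] rot [[6.9,0.0,0.0],[6.9,0.0,0.0],[6.9,0.0,0.0],[6.9,0.0,0.0],[6.9,0.0,0.0]]
4 off [[0.0,-1.15,2.49],[0.0,-0.84,2.61],[0.0,-0.52,2.69],[0.0,-0.19,2.73],[0.0,0.14,2.74]] rot [[6.9,0.0,0.0],[6.9,0.0,0.0],[6.9,0.0,0.0],[6.9,0.0,0.0],[6.9,0.0,0.0]]
5 off [[0.0,0.46,2.7],[0.0,0.79,2.63],[0.0,1.1,2.51],[0.0,1.39,2.36],[0.0,1.66,2.18]] rot [[6.9,0.0,0.0],[6.9,0.0,0.0],[6.9,0.0,0.0],[6.9,0.0,0.0],[6.9,0.0,0.0]]
```

Request:
carry_out(
  offset=[
    [-3.1,0,0],
    [-3.1,0,0],
    [-3.1,0,0],
    [-3.1,0,0],
    [0,-1.93,-1.95],
  ],
  delta_rot=[
    [0,0,0],
    [0,0,0],
    [0,0,0],
    [0,0,0],
    [6.9,0,0],
  ],
)

```text
time: 0.57
tool_pos: [0.1809, 0.635, 0.3631]
tcp_rot: [-0.923, 1.353, 0.939]
wrist_force: [0.9, 0.3, 1.1]
width: 0.998
```

Request:
carry_out(
  offset=[
    [0,-2.15,-1.7],
    [0,-2.34,-1.43],
    [0,-2.49,-1.14],
    [0,-2.61,-0.83],
    [0,-2.69,-0.51],
  ],
  delta_rot=[
    [6.9,0,0],
    [6.9,0,0],
    [6.9,0,0],
    [6.9,0,0],
    [6.9,0,0],
  ],
)

```text
time: 0.98
tool_pos: [0.2515, 0.5104, 0.3548]
tcp_rot: [-0.463, 1.521, 0.462]
wrist_force: [1.0, -0.5, -0.1]
width: 1.002
```

Request:
carry_out(
  offset=[
    [0,-2.73,-0.19],
    [0,-2.74,0.14],
    [0,-2.7,0.47],
    [0,-2.62,0.79],
    [0,-2.51,1.1],
  ],
  delta_rot=[
    [6.9,0,0],
    [6.9,0,0],
    [6.9,0,0],
    [6.9,0,0],
    [6.9,0,0],
  ],
)

```text
time: 1.4
tool_pos: [0.3204, 0.392, 0.3549]
tcp_rot: [0.009, 1.571, -0.009]
wrist_force: [-0.4, -0.6, 0.1]
width: 1.003
```

Request:
carry_out(
  offset=[
    [0,-2.36,1.4],
    [0,-2.17,1.67],
    [0,-1.96,1.92],
    [0,-1.71,2.14],
    [0,-1.44,2.33],
  ],
  delta_rot=[
    [6.9,0,0],
    [6.9,0,0],
    [6.9,0,0],
    [6.9,0,0],
    [6.9,0,0],
  ],
)

```text
time: 1.82
tool_pos: [0.3896, 0.2738, 0.355]
tcp_rot: [0.48, 1.517, -0.481]
wrist_force: [0.5, 0.4, -0.6]
width: 1.001
```

Request:
carry_out(
  offset=[
    [0,-1.15,2.49],
    [0,-0.84,2.61],
    [0,-0.52,2.69],
    [0,-0.19,2.73],
    [0,0.14,2.74],
  ],
  delta_rot=[
    [6.9,0,0],
    [6.9,0,0],
    [6.9,0,0],
    [6.9,0,0],
    [6.9,0,0],
  ],
)

```text
time: 2.23
tool_pos: [0.459, 0.1557, 0.355]
tcp_rot: [0.944, 1.357, -0.944]
wrist_force: [0.9, 0.2, -0.3]
width: 0.999
```

Request:
carry_out(
  offset=[
    [0,0.46,2.7],
    [0,0.79,2.63],
    [0,1.1,2.51],
    [0,1.39,2.36],
    [0,1.66,2.18],
  ],
  delta_rot=[
    [6.9,0,0],
    [6.9,0,0],
    [6.9,0,0],
    [6.9,0,0],
    [6.9,0,0],
  ],
)

```text
time: 2.65
tool_pos: [0.5285, 0.0375, 0.3549]
tcp_rot: [1.389, 1.082, -1.39]
wrist_force: [-0.0, -0.1, 0.2]
width: 1.001
```

```bash
python3 - <<'E'
from h import *
s=read_state();print(s["time"],np.round(s["q"],3),s["tool_pos"],s["wrist_force"]);R,t=pose(s);print(R.round(3))
p,d=read_camera("wrist");W=cloud(p,d,get_calibration("wrist"),(R,t))
for x,y in((.527,.037),(.647,.055)):
    m=(W[...,2]>.012)&(W[...,2]<.06)&(np.hypot(W[...,0]-x,W[...,1]-y)<.06)
    P=W[m][:,:2]
    if len(P)>20:
        w,V=np.linalg.eigh(np.cov(P.T));print(len(P),cv2.minAreaRect((P*1000).astype(np.float32)),np.degrees(np.arctan2(*V[::-1,1])))
plan([([.527,.0375,.10],down(-103.5),3),([.527,.0375,.006],down(-103.5),4)],(R,t))
E
```

```text
2.65 [ 0.024 -0.066  1.74   0.     1.468  1.842] [0.52848813 0.03752506 0.35494982] [-0.02555035 -0.11337708  0.17329515]
[[-0.001  0.97  -0.245]
 [ 0.    -0.245 -0.97 ]
 [-1.    -0.001  0.   ]]
894 ((523.6463012695312, 39.50306701660156), (62.2674560546875, 37.4650993347168), 77.60747528076172) 77.59514244862953
589 ((644.9607543945312, 57.46306610107422), (39.48809814453125, 40.596717834472656), 11.8848876953125) 111.22584529983405
0 off [[3.64,-0.02,0.01],[3.64,-0.02,0.01],[3.64,-0.02,0.01],[3.64,-0.02,0.01],[3.64,-0.02,0.01]] rot [[-0.1,0.0,0.0],[-0.1,0.0,0.0],[-0.1,0.0,0.0],[-0.1,0.0,0.0],[-0.1,0.0,0.0]]
1 off [[3.64,-0.02,0.01],[3.64,-0.02,0.01],[2.35,0.0,0.0],[2.35,0.0,0.0],[2.35,0.0,0.0]] rot [[-0.1,0.0,0.0],[-0.1,0.0,0.0],[0.0,0.0,0.0],[0.0,0.0,0.0],[0.0,0.0,0.0]]
2 off [[2.35,0.0,0.0],[0.0,0.0,0.0],[0.0,0.0,0.0],[0.0,0.0,0.0],[0.0,0.0,0.0]] rot [[0.0,0.0,0.0],[0.0,0.0,0.0],[0.0,0.0,0.0],[0.0,0.0,0.0],[0.0,0.0,0.0]]
```

Request:
carry_out(
  offset=[
    [4.1,-0.36,0],
    [4.1,0,0],
    [4.1,0,0],
    [4.1,0,0],
    [4.1,0,0],
  ],
  delta_rot=[
    [-1.5,0,0],
    [0,0,0],
    [0,0,0],
    [0,0,0],
    [0,0,0],
  ],
)

```text
time: 3.12
tool_pos: [0.5242, 0.0397, 0.1485]
tcp_rot: [1.366, 1.1, -1.365]
wrist_force: [0.5, -0.6, -0.5]
width: 0.999
```

Request:
carry_out(
  offset=[
    [4.1,0,0],
    [3.8,0,0],
    [3.0,0,0],
    [2.2,0,0],
    [1.3,0,0],
  ],
  delta_rot=[
    [0,0,0],
    [0,0,0],
    [0,0,0],
    [0,0,0],
    [0,0,0],
  ],
)

```text
time: 3.53
tool_pos: [0.5215, 0.0398, 0.0025]
tcp_rot: [1.362, 1.104, -1.37]
wrist_force: [-0.1, 0.1, -0.0]
width: 1.001
```

Request:
carry_out(
  offset=[
    [0,0,0],
    [0,0,0],
    [0,0,0],
    [0,0,0],
    [0,0,0],
  ],
  delta_rot=[
    [0,0,0],
    [0,0,0],
    [0,0,0],
    [0,0,0],
    [0,0,0],
  ],
  fingers=-1,
  newtons=25,
)

```text
time: 3.95
tool_pos: [0.5261, 0.0398, 0.0079]
tcp_rot: [1.368, 1.098, -1.363]
wrist_force: [-0.7, -0.5, 0.8]
width: 0.723
```

Request:
carry_out(
  offset=[
    [0,0,0],
    [0,0,0],
    [-1,0,0],
    [-3,0,0],
    [-4,0,0],
  ],
  delta_rot=[
    [0,0,0],
    [0,0,0],
    [0,0,0],
    [0,0,0],
    [0,0,0],
  ],
)

```text
time: 4.37
tool_pos: [0.5212, 0.0396, 0.0843]
tcp_rot: [1.361, 1.105, -1.373]
wrist_force: [0.8, -0.1, 0.0]
width: 0.721
```

```bash
python3 - <<'E'
from h import *
R,t=pose();print(t,read_state()["q"].__repr__())
plan([(t+[0,0,.10],None,3),([.385,-.262,t[2]+.10],None,3),([.385,-.262,.06],None,3)],(R,t))
E
```

```text
[0.52115144 0.03956228 0.08434455] array([2.80931850e-02, 1.23784384e-01, 2.06208048e+00, 2.72826457e-05,
       9.63739678e-01, 1.81409059e+00])
0 off [[-3.33,-0.03,0.01],[-3.33,-0.03,0.01],[-3.33,-0.03,0.01],[0.01,-0.76,3.6],[0.01,-0.76,3.6]] rot [[0.0,0.0,0.0],[0.0,0.0,0.0],[0.0,0.0,0.0],[0.0,0.0,0.0],[0.0,0.0,0.0]]
1 off [[0.01,-0.76,3.6],[0.01,-0.76,3.6],[0.01,-0.76,3.6],[0.01,-0.76,3.6],[0.01,-0.76,3.6]] rot [[0.0,0.0,0.0],[0.0,0.0,0.0],[0.0,0.0,0.0],[0.0,0.0,0.0],[0.0,0.0,0.0]]
2 off [[0.01,-0.76,3.6],[0.01,-0.76,3.6],[3.11,0.02,-0.01],[3.11,0.02,-0.01],[3.11,0.02,-0.01]] rot [[0.0,0.0,0.0],[0.0,0.0,0.0],[0.0,0.0,0.0],[0.0,0.0,0.0],[0.0,0.0,0.0]]
3 off [[3.11,0.02,-0.01],[0.0,0.0,0.0],[0.0,0.0,0.0],[0.0,0.0,0.0],[0.0,0.0,0.0]] rot [[0.0,0.0,0.0],[0.0,0.0,0.0],[0.0,0.0,0.0],[0.0,0.0,0.0],[0.0,0.0,0.0]]
```

Request:
carry_out(
  offset=[
    [-4,0,0],
    [-4,0,0.5],
    [0,-0.6,3.5],
    [0,-0.6,3.6],
    [0,-0.6,3.6],
  ],
  delta_rot=[
    [0,0,0],
    [0,0,0],
    [0,0,0],
    [0,0,0],
    [0,0,0],
  ],
)

```text
time: 4.78
tool_pos: [0.4837, -0.0667, 0.1688]
tcp_rot: [1.366, 1.098, -1.361]
wrist_force: [-0.6, -0.5, -0.5]
width: 0.721
```

Request:
carry_out(
  offset=[
    [0,-0.7,3.6],
    [0,-0.7,3.6],
    [0,-0.7,3.6],
    [0,-0.7,3.6],
    [0,-0.7,3.6],
  ],
  delta_rot=[
    [0,0,0],
    [0,0,0],
    [0,0,0],
    [0,0,0],
    [0,0,0],
  ],
)

```text
time: 5.2
tool_pos: [0.4096, -0.2357, 0.1674]
tcp_rot: [1.366, 1.098, -1.365]
wrist_force: [1.1, -0.8, -0.4]
width: 0.721
```

Request:
carry_out(
  offset=[
    [0,-0.4,3.2],
    [0,0,0],
    [0,0,0],
    [1.5,0,0],
    [3,0,0],
  ],
  delta_rot=[
    [0,0,0],
    [0,0,0],
    [0,0,0],
    [0,0,0],
    [0,0,0],
  ],
)

```text
time: 5.62
tool_pos: [0.4034, -0.2662, 0.1254]
tcp_rot: [1.366, 1.09, -1.361]
wrist_force: [0.7, 0.1, -0.2]
width: 0.719
```

```bash
python3 - <<'E'
from h import *
s=read_state();print(s["time"],s["tool_pos"],s["width"])
p,d=read_camera("scene");cv2.imwrite("pics/s1.png",p[100:340,60:380,::-1])
E
```

```text
5.6167 [ 0.40342079 -0.26621059  0.12540177] 0.7194023410783589
```

View pics/s1.png

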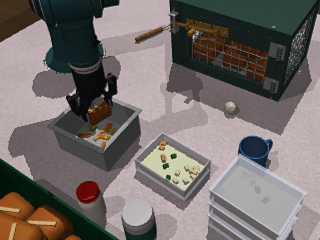

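Request:
carry_out(
  offset=[
    [2.5,0,0],
    [2,0,0],
    [1,0,0],
    [0,0,0],
    [0,0,0],
  ],
  delta_rot=[
    [0,0,0],
    [0,0,0],
    [0,0,0],
    [0,0,0],
    [0,0,0],
  ],
)

```text
time: 6.08
tool_pos: [0.3999, -0.2638, 0.0664]
tcp_rot: [1.365, 1.102, -1.366]
wrist_force: [0.5, 0.7, -0.2]
width: 0.719
```

Request:
carry_out(
  offset=[
    [0,0,0],
    [0,0,0],
    [0,0,0],
    [-2,0,0],
    [-4,0,0],
  ],
  delta_rot=[
    [0,0,0],
    [0,0,0],
    [0,0,0],
    [0,0,0],
    [0,0,0],
  ],
  fingers=0.8,
)

```text
time: 6.5
tool_pos: [0.3964, -0.2622, 0.1228]
tcp_rot: [1.366, 1.11, -1.37]
wrist_force: [0.2, -0.6, -0.9]
width: 0.899
```

Request:
carry_out(
  offset=[
    [-4,0,0],
    [-1.5,1,-2],
    [0,1.6,-3.6],
    [0,1.6,-3.6],
    [0,1.6,-3.6],
  ],
  delta_rot=[
    [0,0,0],
    [0,0,0],
    [0,0,0],
    [0,0,0],
    [0,0,0],
  ],
)

```text
time: 6.92
tool_pos: [0.4854, -0.1515, 0.1835]
tcp_rot: [1.368, 1.095, -1.365]
wrist_force: [0.6, -0.7, 0.3]
width: 0.901
```

Request:
carry_out(
  offset=[
    [0,1.7,-3.7],
    [0,1.7,-3.7],
    [0,1.7,-3.7],
    [0,1.7,-3.7],
    [0,1.7,-3.7],
  ],
  delta_rot=[
    [0,0,0],
    [0,0,0],
    [0,0,0],
    [0,0,0],
    [0,0,0],
  ],
)

```text
time: 7.33
tool_pos: [0.6077, 0.0124, 0.1824]
tcp_rot: [1.367, 1.098, -1.365]
wrist_force: [0.6, -0.3, -0.5]
width: 0.901
```

```bash
python3 - <<'E'
from h import *
for k in range(2):
    s=read_state();R,t=pose(s);p,d=read_camera("wrist")
print(t,s["width"],s["time"])
W=cloud(p,d,get_calibration("wrist"),(R,t))
m=(W[...,2]>.012)&(W[...,2]<.06)&(np.hypot(W[...,0]-.647,W[...,1]-.056)<.06)
P=W[m];print(len(P),cv2.minAreaRect((P[:,:2]*1000).astype(np.float32)),P[:,2].max())
for n in("scene","side"):
    p,d=read_camera(n);W=cloud(p,d,get_calibration(n))
    m=(W[...,2]>.012)&(W[...,2]<.1)&(abs(W[...,0]-.38)<.075)&(abs(W[...,1]+.26)<.068)
    h=cv2.cvtColor(p,cv2.COLOR_RGB2HSV);m&=(h[...,1]>100)&(h[...,0]<20);P=W[m];print(n,len(P),np.median(P,0),P[:,2].max())
plan([([.645,.0565,t[2]],None,1),([.645,.0565,.003],None,5)],(R,t))
E
```

```text
[0.61211725 0.01824299 0.18261784] 0.8980627781107929 7.3833
1146 ((645.3880004882812, 56.343265533447266), (40.967071533203125, 38.86728286743164), 34.565311431884766) 0.03981228152642263
scene 191 [ 0.40746815 -0.27250028  0.03960279] 0.045962332012324664
side 54 [ 0.40015565 -0.27367004  0.0403133 ] 0.04340203825640493
0 off [[0.02,1.2,-2.22],[0.02,1.2,-2.22],[3.59,-0.02,0.02],[3.59,-0.02,0.02],[3.59,-0.02,0.02]] rot [[0.0,0.0,0.0],[0.0,0.0,0.0],[0.0,0.0,0.0],[0.0,0.0,0.0],[0.0,0.0,0.0]]
1 off [[3.59,-0.02,0.02],[3.59,-0.02,0.02],[0.0,0.0,0.0],[0.0,0.0,0.0],[0.0,0.0,0.0]] rot [[0.0,0.0,0.0],[0.0,0.0,0.0],[0.0,0.0,0.0],[0.0,0.0,0.0],[0.0,0.0,0.0]]
```

Request:
carry_out(
  offset=[
    [0,1.2,-2.2],
    [0,1.2,-2.2],
    [4,0,0],
    [4,0,0],
    [4,0,0],
  ],
  delta_rot=[
    [0,0,0],
    [0,0,0],
    [0,0,0],
    [0,0,0],
    [0,0,0],
  ],
  fingers=1,
)

```text
time: 7.95
tool_pos: [0.64, 0.047, 0.062]
tcp_rot: [1.368, 1.096, -1.364]
wrist_force: [0.2, 0.4, -0.5]
width: 0.998
```

Request:
carry_out(
  offset=[
    [2.5,0,0],
    [1.6,0,0],
    [1,0,0],
    [0.5,0,0],
    [0.3,0,0],
  ],
  delta_rot=[
    [0,0,0],
    [0,0,0],
    [0,0,0],
    [0,0,0],
    [0,0,0],
  ],
)

```text
time: 8.37
tool_pos: [0.6392, 0.0474, 0.0025]
tcp_rot: [1.367, 1.099, -1.367]
wrist_force: [0.5, -0.4, -0.6]
width: 0.999
```

Request:
carry_out(
  offset=[
    [0,0,0],
    [0,0,0],
    [0,0,0],
    [0,0,0],
    [0,0,0],
  ],
  delta_rot=[
    [0,0,0],
    [0,0,0],
    [0,0,0],
    [0,0,0],
    [0,0,0],
  ],
  fingers=-1,
  newtons=25,
)

```text
time: 8.78
tool_pos: [0.6406, 0.0487, 0.0043]
tcp_rot: [1.367, 1.098, -1.363]
wrist_force: [-1.2, -0.5, 5.2]
width: 0.462
```

Request:
carry_out(
  offset=[
    [0,0,0],
    [0,0,0],
    [-1,0,0],
    [-3,0,0],
    [-4,0,0],
  ],
  delta_rot=[
    [0,0,0],
    [0,0,0],
    [0,0,0],
    [0,0,0],
    [0,0,0],
  ],
)

```text
time: 9.2
tool_pos: [0.6355, 0.0483, 0.0795]
tcp_rot: [1.361, 1.105, -1.373]
wrist_force: [1.8, 0.7, 0.4]
width: 0.46
```

```bash
python3 - <<'E'
from h import *
R,t=pose();print(t)
plan([(t+[0,0,.09],None,3),([.355,-.252,t[2]+.09],None,3)],(R,t))
E
```

```text
[0.63552528 0.04834864 0.07946199]
0 off [[-3.0,-0.02,0.01],[-3.0,-0.02,0.01],[-3.0,-0.02,0.01],[0.02,-1.91,3.21],[0.02,-1.91,3.21]] rot [[0.0,0.0,0.0],[0.0,0.0,0.0],[0.0,0.0,0.0],[0.0,0.0,0.0],[0.0,0.0,0.0]]
1 off [[0.02,-1.91,3.21],[0.02,-1.91,3.21],[0.02,-1.91,3.21],[0.02,-1.91,3.21],[0.02,-1.91,3.21]] rot [[0.0,0.0,0.0],[0.0,0.0,0.0],[0.0,0.0,0.0],[0.0,0.0,0.0],[0.0,0.0,0.0]]
2 off [[0.02,-1.91,3.21],[0.02,-1.91,3.21],[0.02,-1.91,3.21],[0.02,-1.91,3.21],[0.0,0.0,0.0]] rot [[0.0,0.0,0.0],[0.0,0.0,0.0],[0.0,0.0,0.0],[0.0,0.0,0.0],[0.0,0.0,0.0]]
```

Request:
carry_out(
  offset=[
    [-4,0,0],
    [-4,0,0],
    [-1,-1.6,3],
    [0,-2,3.3],
    [0,-2,3.3],
  ],
  delta_rot=[
    [0,0,0],
    [0,0,0],
    [0,0,0],
    [0,0,0],
    [0,0,0],
  ],
)

```text
time: 9.62
tool_pos: [0.5649, -0.0338, 0.1754]
tcp_rot: [1.367, 1.097, -1.36]
wrist_force: [-0.9, -0.6, -0.5]
width: 0.464
```

Request:
carry_out(
  offset=[
    [0,-2,3.3],
    [0,-2,3.3],
    [0,-2,3.3],
    [0,-2,3.3],
    [0,-2,3.3],
  ],
  delta_rot=[
    [0,0,0],
    [0,0,0],
    [0,0,0],
    [0,0,0],
    [0,0,0],
  ],
)

```text
time: 10.03
tool_pos: [0.4297, -0.1741, 0.1731]
tcp_rot: [1.365, 1.099, -1.365]
wrist_force: [0.3, -1.4, -0.8]
width: 0.458
```

Request:
carry_out(
  offset=[
    [0,-2,3.3],
    [0,-2,3.3],
    [0,-1.7,2.7],
    [0,0,0],
    [2,0,0],
  ],
  delta_rot=[
    [0,0,0],
    [0,0,0],
    [0,0,0],
    [0,0,0],
    [0,0,0],
  ],
)

```text
time: 10.45
tool_pos: [0.3572, -0.2553, 0.1567]
tcp_rot: [1.369, 1.088, -1.365]
wrist_force: [0.5, -0.1, -0.4]
width: 0.46
```

Request:
carry_out(
  offset=[
    [3,0,0],
    [3,0,0],
    [2,0,0],
    [1,0,0],
    [0,0,0],
  ],
  delta_rot=[
    [0,0,0],
    [0,0,0],
    [0,0,0],
    [0,0,0],
    [0,0,0],
  ],
)

```text
time: 10.87
tool_pos: [0.3541, -0.2502, 0.0603]
tcp_rot: [1.366, 1.105, -1.368]
wrist_force: [-1.1, -0.2, -0.6]
width: 0.46
```

```bash
python3 - <<'E'
from h import *
s=read_state();print(s["time"],s["tool_pos"],s["width"],s["wrist_force"],s["q"])
E
```

```text
10.8667 [ 0.35409577 -0.25021351  0.060281  ] 0.4600279355577031 [-1.08668484 -0.21617572 -0.61514982] [-6.72713584e-01 -1.15649059e-02  2.25935515e+00  1.48610001e-04
  8.98607876e-01  1.11281607e+00]
```

Request:
carry_out(
  offset=[
    [0,0,0],
    [0,0,0],
    [0,0,0],
    [-2,0,0],
    [-4,0,0],
  ],
  delta_rot=[
    [0,0,0],
    [0,0,0],
    [0,0,0],
    [0,0,0],
    [0,0,0],
  ],
  fingers=0.4,
)

```text
time: 11.28
tool_pos: [0.3527, -0.2496, 0.1197]
tcp_rot: [1.366, 1.108, -1.369]
wrist_force: [0.8, -0.3, -0.7]
width: 0.701
```

Request:
carry_out(
  offset=[
    [-4,0,0],
    [-4,0,0],
    [-4,0,0],
    [-2,0,0],
    [0,0,0],
  ],
  delta_rot=[
    [0,0,0],
    [0,0,0],
    [0,0,0],
    [0,0,0],
    [0,0,0],
  ],
)

```text
time: 11.7
tool_pos: [0.3589, -0.2545, 0.2708]
tcp_rot: [1.366, 1.084, -1.36]
wrist_force: [0.6, -0.8, 1.1]
width: 0.703
```

```bash
python3 - <<'E'
from h import *
s=read_state();print(s["time"],s["tool_pos"],s["width"])
for n in("scene","side"):
    z=np.load(n+"0.npz");p,d=z["p"],z["d"];W=cloud(p,d,get_calibration(n))
    m=(W[...,2]>.17)&(W[...,2]<.23)&(W[...,1]<.138)&(W[...,1]>.08)&(W[...,0]>.40)&(W[...,0]<.52)
    P=W[m];print(n,"knob",len(P),P.min(0).round(4),P.max(0).round(4),P.mean(0).round(4),np.percentile(P,[10,90],axis=0).round(4).tolist())
    # front face of cage, points per strip
    m=(W[...,2]>.03)&(W[...,2]<.255)&(W[...,1]<.2)&(W[...,1]>.155)&(W[...,0]>.30)&(W[...,0]<.8)
    P=W[m];k=np.ones(len(P),bool)
    for i in range(8):
        f=np.polyfit(P[k,0],P[k,1],1);r=P[:,1]-np.polyval(f,P[:,0]);k=abs(r-np.median(r[k]))<max(.004,.02*.6**i)
    print(n,"face fit",f,k.sum(),P[k,0].min(),P[k,0].max())
    p2,d2=read_camera(n);W2=cloud(p2,d2,get_calibration(n))
    m=(W2[...,2]>.012)&(W2[...,2]<.09)&(abs(W2[...,0]-.38)<.078)&(abs(W2[...,1]+.26)<.07)
    h=cv2.cvtColor(p2,cv2.COLOR_RGB2HSV)
    for nm,c in(("ball",(h[...,1]<60)&(p2.min(2)>85)),("heel",(h[...,1]>100)&(h[...,0]<20))):
        P=W2[m&c];print(n,nm,len(P),np.median(P,0) if len(P) else "")
    if n=="scene":a=p2[180:280,90:220]; b=p[90:170,200:300]
    else:a2=p2[110:210,180:310];b2=p[150:230,310:410]
ro=lambda x:cv2.resize(x,(400,300),interpolation=cv2.INTER_CUBIC)
cv2.imwrite("pics/pan.png",np.vstack([np.hstack([ro(a),ro(a2)]),np.hstack([ro(b),ro(b2)])])[:,:,::-1])
E
```

```text
11.7 [ 0.35892217 -0.25449214  0.27079894] 0.7031192462048417
scene knob 49 [0.4451 0.1073 0.1891] [0.4627 0.1368 0.2073] [0.4561 0.1193 0.2   ] [[0.4498, 0.1102, 0.1932], [0.4617, 0.1319, 0.2049]]
scene face fit [0.0351298  0.15482805] 3344 0.3389736040623314 0.7594129128465819
scene ball 117 [ 0.36584016 -0.25855046  0.03503493]
scene heel 189 [ 0.40799288 -0.27131345  0.0392601 ]
side knob 97 [0.4465 0.1101 0.1888] [0.4635 0.138  0.2062] [0.4572 0.1244 0.1998] [[0.451, 0.1134, 0.1938], [0.4618, 0.1355, 0.204]]
side face fit [0.13162534 0.09069255] 298 0.4656687154758636 0.7596637229233971
side ball 144 [ 0.36416523 -0.25290806  0.03523935]
side heel 49 [ 0.40019584 -0.27139481  0.03959143]
```

View pics/pan.png

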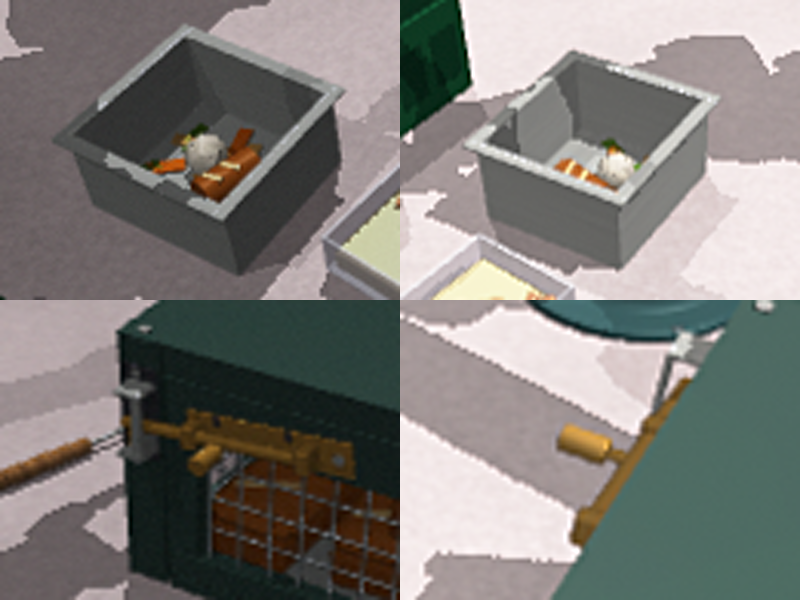

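Both scraps are in the pan: the ball is at about (205,150) and the heel at (225,175) in the upper-left crop. The lower crops show the bolt shot, with its knob clear in front of the gate. Next I stage for the knob.

```bash
cat >> h.py <<'E'
ex=np.array([-.0345,.9994,0]);ey=np.array([-.9994,-.0345,0])
KN=np.array([.4549,.1215,.197])
def tilt(deg,swing=0.):
    a=np.radians(deg);S=Ro.from_rotvec([0,0,swing]).as_matrix()
    return S@frame(ex*np.sin(a)-np.array([0,0,1])*np.cos(a),-ey)
E
python3 - <<'E'
from h import *
R,t=pose();print(t)
T=tilt(45);G=KN-.003*ex;F=G+.019*T[:,0];S=F-.09*T[:,0];print(F,S)
plan([([.45,-.03,.29],tilt(0),16),(S,T,8)],(R,t))
E
```

```text
[ 0.35647943 -0.25257382  0.26470483]
[0.45453999 0.1319288  0.18356494] [0.45673556 0.06832722 0.2472047 ]
0 off [[-0.16,0.27,-1.48],[-0.16,0.44,-1.44],[-0.16,0.6,-1.38],[-0.16,0.76,-1.31],[-0.16,0.9,-1.21]] rot [[-6.5,0.0,0.0],[-6.5,0.0,0.0],[-6.5,0.0,0.0],[-6.5,0.0,0.0],[-6.5,0.0,0.0]]
1 off [[-0.16,1.03,-1.1],[-0.16,1.15,-0.98],[-0.16,1.25,-0.84],[-0.16,1.34,-0.69],[-0.16,1.41,-0.54]] rot [[-6.5,0.0,0.0],[-6.5,0.0,0.0],[-6.5,0.0,0.0],[-6.5,0.0,0.0],[-6.5,0.0,0.0]]
2 off [[-0.16,1.46,-0.37],[-0.16,1.49,-0.21],[-0.16,1.51,-0.03],[-0.16,1.5,0.14],[-0.16,1.48,0.31]] rot [[-6.5,0.0,0.0],[-6.5,0.0,0.0],[-6.5,0.0,0.0],[-6.5,0.0,0.0],[-6.5,0.0,0.0]]
3 off [[-0.16,1.43,0.47],[0.53,1.23,0.13],[0.65,1.17,0.13],[0.76,1.1,0.13],[0.87,1.02,0.13]] rot [[-6.5,0.0,0.0],[0.0,0.0,5.6],[0.0,0.0,5.6],[0.0,0.0,5.6],[0.0,0.0,5.6]]
4 off [[0.96,0.93,0.13],[1.05,0.83,0.13],[1.13,0.72,0.13],[1.19,0.61,0.13],[0.0,0.0,0.0]] rot [[0.0,0.0,5.6],[0.0,0.0,5.6],[0.0,0.0,5.6],[0.0,0.0,5.6],[0.0,0.0,0.0]]
```

Request:
carry_out(
  offset=[
    [-0.16,0.27,-1.48],
    [-0.16,0.44,-1.44],
    [-0.16,0.6,-1.38],
    [-0.16,0.76,-1.31],
    [-0.16,0.9,-1.21],
  ],
  delta_rot=[
    [-6.5,0,0],
    [-6.5,0,0],
    [-6.5,0,0],
    [-6.5,0,0],
    [-6.5,0,0],
  ],
  fingers=0,
)

```text
time: 12.22
tool_pos: [0.3839, -0.1812, 0.2683]
tcp_rot: [0.942, 1.361, -0.943]
wrist_force: [0.8, -0.9, 0.1]
width: 0.501
```

Request:
carry_out(
  offset=[
    [-0.16,1.03,-1.1],
    [-0.16,1.15,-0.98],
    [-0.16,1.25,-0.84],
    [-0.16,1.34,-0.69],
    [-0.16,1.41,-0.54],
  ],
  delta_rot=[
    [-6.5,0,0],
    [-6.5,0,0],
    [-6.5,0,0],
    [-6.5,0,0],
    [-6.5,0,0],
  ],
)

```text
time: 12.63
tool_pos: [0.4133, -0.1119, 0.2763]
tcp_rot: [0.506, 1.515, -0.506]
wrist_force: [-0.6, 0.1, 0.3]
width: 0.499
```

Request:
carry_out(
  offset=[
    [-0.16,1.46,-0.37],
    [-0.16,1.49,-0.21],
    [-0.16,1.51,-0.03],
    [-0.16,1.5,0.14],
    [-0.16,1.48,0.31],
  ],
  delta_rot=[
    [-6.5,0,0],
    [-6.5,0,0],
    [-6.5,0,0],
    [-6.5,0,0],
    [-6.5,0,0],
  ],
)

```text
time: 13.05
tool_pos: [0.4428, -0.0427, 0.2843]
tcp_rot: [0.062, 1.573, -0.061]
wrist_force: [0.5, -0.3, -1.0]
width: 0.496
```

Request:
carry_out(
  offset=[
    [-0.16,1.43,0.47],
    [0.53,1.23,0.13],
    [0.65,1.17,0.13],
    [0.76,1.1,0.13],
    [0.87,1.02,0.13],
  ],
  delta_rot=[
    [-6.5,0,0],
    [0,0,5.6],
    [0,0,5.6],
    [0,0,5.6],
    [0,0,5.6],
  ],
)

```text
time: 13.47
tool_pos: [0.453, 0.0206, 0.2655]
tcp_rot: [0.288, 1.555, 0.334]
wrist_force: [1.1, 0.2, -0.7]
width: 0.499
```

Request:
carry_out(
  offset=[
    [0.96,0.93,0.13],
    [1.05,0.83,0.13],
    [1.13,0.72,0.13],
    [1.19,0.61,0.13],
    [0,0,0],
  ],
  delta_rot=[
    [0,0,5.6],
    [0,0,5.6],
    [0,0,5.6],
    [0,0,5.6],
    [0,0,0],
  ],
)

```text
time: 13.88
tool_pos: [0.4541, 0.0692, 0.2399]
tcp_rot: [0.601, 1.502, 0.635]
wrist_force: [0.3, -0.4, -0.8]
width: 0.499
```

```bash
python3 - <<'E'
from h import *
read_camera("side");read_camera("side");read_camera("side")
s=read_state();R,t=pose(s);p,d=read_camera("wrist");np.savez("w2.npz",p=p,d=d,R=R,t=t)
print(s["time"],s["q"],t,s["wrist_force"]);print(R.round(3),tilt(45).round(3))
W=cloud(p,d,get_calibration("wrist"),(R,t))
m=(W[...,2]>.17)&(W[...,2]<.23)&(W[...,1]<.138)&(W[...,1]>.095)&(W[...,0]>.42)&(W[...,0]<.50)
P=W[m];print("knob",len(P),P.min(0).round(4),P.max(0).round(4),P.mean(0).round(4),np.percentile(P,[5,95],axis=0).round(4).tolist())
cv2.imwrite("pics/w2.png",p[:,:,::-1])
E
```

```text
14.0333 [-4.12632275e-01 -7.40049642e-04  2.07097965e+00  6.91020797e-01
  1.49555973e+00 -6.48666027e-01] [0.45675489 0.06844678 0.24433754] [0.31587289 0.20922088 0.3239593 ]
[[-0.022 -0.019  1.   ]
 [ 0.703  0.71   0.029]
 [-0.711  0.704 -0.002]] [[-0.024 -0.024  0.999]
 [ 0.707  0.707  0.035]
 [-0.707  0.707 -0.   ]]
knob 840 [0.443  0.1094 0.1894] [0.4612 0.1377 0.2062] [0.4523 0.1211 0.2021] [[0.4445, 0.11, 0.1946], [0.46, 0.1353, 0.2053]]
```

View pics/w2.png

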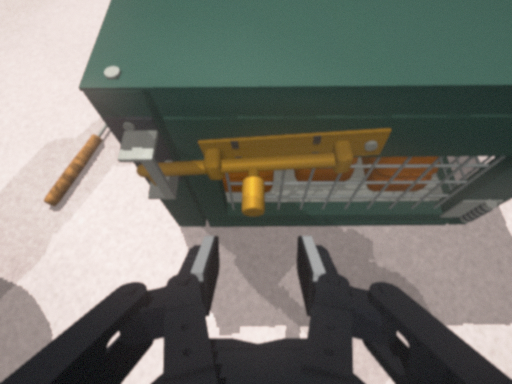

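```bash
sed -i 's/^KN=.*/KN=np.array([.4530,.1225,.197])/' h.py; python3 - <<'E'
from h import *
R,t=pose();T=tilt(45)
F=KN-.003*ex+.019*T[:,0];print(t,F,R.T@(F-t)*100,np.degrees(Ro.from_matrix(R.T@T).as_rotvec()))
E
```

```text
[0.45730144 0.06848278 0.24528705] [0.45263999 0.1329288  0.18356494] [ 8.92788376  0.24951609 -0.27748947] [-0.19720563  0.21295006  0.31521651]
```

Request:
carry_out(
  offset=[
    [1.5,0.2,-0.2],
    [2,0.05,-0.08],
    [2,0,0],
    [1.2,0,0],
    [0.8,0,0],
  ],
  delta_rot=[
    [-0.2,0.2,0.3],
    [0,0,0],
    [0,0,0],
    [0,0,0],
    [0,0,0],
  ],
)

```text
time: 14.5
tool_pos: [0.4517, 0.1249, 0.1932]
tcp_rot: [0.589, 1.496, 0.643]
wrist_force: [0.2, 0.2, -0.7]
width: 0.5
```

Request:
carry_out(
  offset=[
    [0.5,0,0],
    [0.4,0,0],
    [0.3,0,0],
    [0.2,0,0],
    [0,0,0],
  ],
  delta_rot=[
    [0,0,0],
    [0,0,0],
    [0,0,0],
    [0,0,0],
    [0,0,0],
  ],
)

```text
time: 14.92
tool_pos: [0.4525, 0.1332, 0.184]
tcp_rot: [0.591, 1.495, 0.642]
wrist_force: [1.1, 0.5, 0.3]
width: 0.503
```

```bash
python3 - <<'E'
from h import *
T=tilt(45);F=KN-.003*ex+.019*T[:,0]
for n in("wrist","scene"):
    s=read_state();R,t=pose(s);p,d=read_camera(n)
    print(t,s["wrist_force"],R.T@(F-t)*100)
    if n=="wrist":
        W=cloud(p,d,get_calibration(n),(R,t));a=p[130:330,160:360]
        m=(W[...,2]>.18)&(W[...,2]<.215)&(W[...,1]<.138)&(W[...,1]>.1)&(abs(W[...,0]-.453)<.015)
        P=W[m];print(len(P),P.min(0),P.max(0))
    else: b=p[80:180,180:280]
ro=lambda x:cv2.resize(x,(400,400),interpolation=cv2.INTER_CUBIC)
cv2.imwrite("pics/w3.png",np.hstack([ro(a),ro(b)])[:,:,::-1])
E
```

```text
[0.45247049 0.13317179 0.18400648] [1.13390596 0.52572652 0.34867422] [ 0.01356938 -0.04882645  0.01610007]
2106 [0.44304401 0.10994557 0.19004073] [0.46100992 0.13793529 0.20699154]
[0.45254809 0.13302795 0.18413489] [ 0.03709803 -0.62693231  0.48676855] [ 0.03300239 -0.04758311  0.00882581]
```

View pics/w3.png

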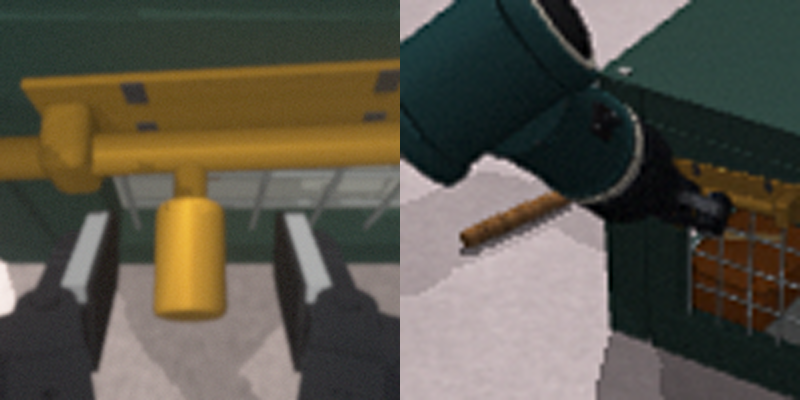

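Request:
carry_out(
  offset=[
    [0,0,0],
    [0,0,0],
    [0,0,0],
    [0,0,0],
    [0,0,0],
  ],
  delta_rot=[
    [0,0,0],
    [0,0,0],
    [0,0,0],
    [0,0,0],
    [0,0,0],
  ],
  fingers=-1,
  newtons=25,
)

```text
time: 15.43
tool_pos: [0.4522, 0.1332, 0.1842]
tcp_rot: [0.591, 1.495, 0.642]
wrist_force: [-2.7, -1.8, 2.8]
width: 0.202
```

Request:
carry_out(
  offset=[
    [0,0,0],
    [0,0,0],
    [0,0,0],
    [0,0,0],
    [0,0,0],
  ],
  delta_rot=[
    [0,0,0],
    [0,0,0],
    [0,0,0],
    [0,0,0],
    [0,0,0],
  ],
)

```text
time: 15.85
tool_pos: [0.4522, 0.1332, 0.1842]
tcp_rot: [0.591, 1.495, 0.642]
wrist_force: [-3.3, -1.6, 4.8]
width: 0.202
```

Request:
carry_out(
  offset=[
    [-0.14,0.14,0],
    [-0.14,0.14,0],
    [-0.14,0.14,0],
    [-0.14,0.14,0],
    [-0.14,0.14,0],
  ],
  delta_rot=[
    [0,0,0],
    [0,0,0],
    [0,0,0],
    [0,0,0],
    [0,0,0],
  ],
)

```text
time: 16.27
tool_pos: [0.4517, 0.1332, 0.1931]
tcp_rot: [0.591, 1.496, 0.641]
wrist_force: [-0.9, -0.8, -4.8]
width: 0.199
```

Request:
carry_out(
  offset=[
    [0,0,0],
    [0,0,0],
    [0,0,0],
    [0,0,0],
    [0,0,0],
  ],
  delta_rot=[
    [0,0,0],
    [0,0,0],
    [0,0,0],
    [0,0,0],
    [0,0,0],
  ],
)

```text
time: 16.68
tool_pos: [0.4518, 0.1332, 0.1935]
tcp_rot: [0.591, 1.496, 0.642]
wrist_force: [-2.2, 0.5, -6.7]
width: 0.199
```

```bash
python3 - <<'E'
from h import *
s=read_state();R,t=pose(s);p,d=read_camera("wrist");np.savez("w4.npz",p=p,d=d,R=R,t=t)
print(t,s["wrist_force"],s["torque"])
W=cloud(p,d,get_calibration("wrist"),(R,t));h=cv2.cvtColor(p,cv2.COLOR_RGB2HSV);br=(h[...,1]>150)&(h[...,0]>10)&(h[...,0]<30)
m=br&(W[...,2]>.18)&(W[...,2]<.23)&(W[...,1]<.138)&(W[...,1]>.1)&(abs(W[...,0]-.453)<.013)
P=W[m];print(len(P),P.min(0),P.max(0))
# rod top height along x
for x in np.arange(.36,.56,.02):
    m=br&(abs(W[...,0]-x)<.006)&(W[...,1]>.14)&(W[...,1]<.18)&(W[...,2]>.15);P=W[m]
    if len(P)>5: print(round(x,2),len(P),P[:,2].max().round(4),P[:,1].min().round(4))
cv2.imwrite("pics/w4.png",cv2.resize(p[90:290,100:360,::-1],None,fx=2,fy=2))
E
```

```text
[0.45182649 0.13322464 0.19354639] [-2.24829942  0.49401113 -6.73181639] [-1.13157618  0.33478372  0.28661923]
1946 [0.44399973 0.11034707 0.20546236] [0.461853   0.13799359 0.2155867 ]
0.38 441 0.2119 0.1454
0.4 453 0.2118 0.1462
0.42 1433 0.2233 0.1448
0.44 951 0.223 0.1476
0.46 1158 0.224 0.14
0.48 1079 0.2229 0.1492
0.5 880 0.2232 0.15
0.52 1568 0.2237 0.1486
0.54 511 0.2235 0.1695
0.56 185 0.223 0.1703
```

View pics/w4.png

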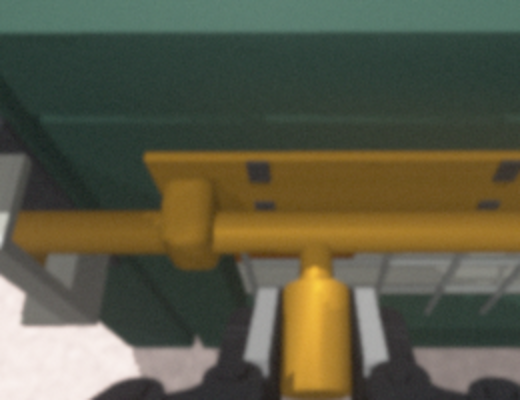

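Request:
carry_out(
  offset=[
    [-0.07,0.07,0],
    [0,0,0.1],
    [0,0,0.3],
    [0,0,0.3],
    [0,0,0.3],
  ],
  delta_rot=[
    [0,0,0],
    [0,0,0],
    [0,0,0],
    [0,0,0],
    [0,0,0],
  ],
)

```text
time: 17.15
tool_pos: [0.4626, 0.1336, 0.1948]
tcp_rot: [0.591, 1.495, 0.642]
wrist_force: [-1.3, -0.4, -6.4]
width: 0.201
```

Request:
carry_out(
  offset=[
    [0,0,0.3],
    [0,0,0.3],
    [0,0,0.3],
    [0,0,0.3],
    [0,0,0.3],
  ],
  delta_rot=[
    [0,0,0],
    [0,0,0],
    [0,0,0],
    [0,0,0],
    [0,0,0],
  ],
)

```text
time: 17.57
tool_pos: [0.4775, 0.1341, 0.1947]
tcp_rot: [0.591, 1.495, 0.642]
wrist_force: [-2.1, -1.1, -5.8]
width: 0.199
```

Request:
carry_out(
  offset=[
    [0,0,0.3],
    [0,0,0.3],
    [0,0,0.3],
    [0,0,0.3],
    [0,0,0.2],
  ],
  delta_rot=[
    [0,0,0],
    [0,0,0],
    [0,0,0],
    [0,0,0],
    [0,0,0],
  ],
)

```text
time: 17.98
tool_pos: [0.4915, 0.1345, 0.1946]
tcp_rot: [0.591, 1.495, 0.642]
wrist_force: [-1.4, -0.5, -7.6]
width: 0.198
```

Request:
carry_out(
  offset=[
    [0,0,0.1],
    [0,0,0.1],
    [0,0,0],
    [0,0,0],
    [0,0,0],
  ],
  delta_rot=[
    [0,0,0],
    [0,0,0],
    [0,0,0],
    [0,0,0],
    [0,0,0],
  ],
)

```text
time: 18.4
tool_pos: [0.4925, 0.1346, 0.1945]
tcp_rot: [0.591, 1.496, 0.642]
wrist_force: [-4.0, -0.8, -7.6]
width: 0.195
```

Request:
carry_out(
  offset=[
    [0,0,0.1],
    [0,0,0],
    [0,0,0],
    [0,0,0],
    [0,0,0],
  ],
  delta_rot=[
    [0,0,0],
    [0,0,0],
    [0,0,0],
    [0,0,0],
    [0,0,0],
  ],
)

```text
time: 18.82
tool_pos: [0.4925, 0.1347, 0.1943]
tcp_rot: [0.591, 1.498, 0.643]
wrist_force: [-8.6, -2.6, -7.1]
width: 0.2
```

```bash
python3 - <<'E'
from h import *
s=read_state();R,t=pose(s);p,d=read_camera("wrist")
print(t,s["wrist_force"])
W=cloud(p,d,get_calibration("wrist"),(R,t));h=cv2.cvtColor(p,cv2.COLOR_RGB2HSV);br=(h[...,1]>150)&(h[...,0]>10)&(h[...,0]<30)
m=br&(W[...,2]>.18)&(W[...,2]<.23)&(W[...,1]<.138)&(W[...,1]>.1)&(abs(W[...,0]-.493)<.015)
P=W[m];print(len(P),P.min(0),P.max(0),"drawn",(P[:,0].min()+P[:,0].max())/2-.4525)
m=br&(W[...,1]>.14)&(W[...,1]<.17)&(W[...,2]>.17)&(W[...,0]<.44);print("rod end x",W[m][:,0].min())
# plan gate swing about hinge
C=np.array([.546,.3195,0]);H=C-.15*ex-.185*ey;print("hinge",H)
n=30
pr=[(R,t)]
for k in range(1,n+1):
    a=.36*k/n;S=Ro.from_rotvec([0,0,a]).as_matrix();Hh=H*[1,1,0]
    pr.append((S@R,Hh+S@(t-Hh)))
for k in(0,1,15,29):
    A,B=pr[k],pr[k+1];print(k,(A[0].T@(B[1]-A[1])*100).round(3),np.degrees(Ro.from_matrix(A[0].T@B[0]).as_rotvec()).round(3))
print("end",pr[-1][1])
E
```

```text
[0.49254052 0.13473122 0.1943382 ] [-8.61915839 -2.59751585 -7.14165365]
1867 [0.48480618 0.11176802 0.20571673] [0.50268229 0.13799559 0.21588383] drawn 0.04124423250057202
rod end x 0.39333515921495427
hinge [0.736064  0.1759725 0.       ]
0 [-0.208 -0.207  0.041] [-0.485  0.487 -0.002]
1 [-0.208 -0.207  0.041] [-0.485  0.487 -0.002]
15 [-0.208 -0.207  0.041] [-0.485  0.487 -0.002]
29 [-0.208 -0.207  0.041] [-0.485  0.487 -0.002]
end [0.52267939 0.05158787 0.1943382 ]
```

Request:
carry_out(
  offset=[
    [0,0,-0.1],
    [-0.21,-0.21,0.04],
    [-0.21,-0.21,0.04],
    [-0.21,-0.21,0.04],
    [-0.21,-0.21,0.04],
  ],
  delta_rot=[
    [0,0,0],
    [-0.48,0.49,0],
    [-0.48,0.49,0],
    [-0.48,0.49,0],
    [-0.48,0.49,0],
  ],
)

```text
time: 19.28
tool_pos: [0.4951, 0.1227, 0.1947]
tcp_rot: [0.556, 1.515, 0.68]
wrist_force: [-4.0, 0.9, -8.7]
width: 0.201
```

Request:
carry_out(
  offset=[
    [-0.21,-0.21,0.04],
    [-0.21,-0.21,0.04],
    [-0.21,-0.21,0.04],
    [-0.21,-0.21,0.04],
    [-0.21,-0.21,0.04],
  ],
  delta_rot=[
    [-0.48,0.49,0],
    [-0.48,0.49,0],
    [-0.48,0.49,0],
    [-0.48,0.49,0],
    [-0.48,0.49,0],
  ],
)

```text
time: 19.7
tool_pos: [0.4992, 0.108, 0.1947]
tcp_rot: [0.512, 1.536, 0.726]
wrist_force: [-4.3, 1.1, -8.3]
width: 0.197
```

```bash
python3 - <<'E'
from h import *
s=read_state();R,t=pose(s);print(t,s["wrist_force"],s["torque"],s["q"])
x=R[:,0];print("swing from tool",np.arctan2(-x[0],x[1])-.0345)
E
```

```text
[0.49919902 0.10800548 0.19469384] [-4.33883392  1.14427297 -8.30573582] [-1.14860159  0.48604516  0.70025428] [-0.2938804   0.16064482  2.00215018  0.70546699  1.42573495 -0.70692541]
swing from tool 0.1095339720509644
```

Request:
carry_out(
  offset=[
    [-0.21,-0.21,0.04],
    [-0.21,-0.21,0.04],
    [-0.21,-0.21,0.04],
    [-0.21,-0.21,0.04],
    [-0.21,-0.21,0.04],
  ],
  delta_rot=[
    [-0.48,0.49,0],
    [-0.48,0.49,0],
    [-0.48,0.49,0],
    [-0.48,0.49,0],
    [-0.48,0.49,0],
  ],
)

```text
time: 20.12
tool_pos: [0.5041, 0.0938, 0.1951]
tcp_rot: [0.469, 1.556, 0.771]
wrist_force: [-3.9, 1.8, -7.7]
width: 0.196
```

Request:
carry_out(
  offset=[
    [-0.21,-0.21,0.04],
    [-0.21,-0.21,0.04],
    [-0.21,-0.21,0.04],
    [-0.21,-0.21,0.04],
    [-0.21,-0.21,0.04],
  ],
  delta_rot=[
    [-0.48,0.49,0],
    [-0.48,0.49,0],
    [-0.48,0.49,0],
    [-0.48,0.49,0],
    [-0.48,0.49,0],
  ],
)

```text
time: 20.53
tool_pos: [0.5098, 0.0799, 0.1952]
tcp_rot: [0.424, 1.575, 0.817]
wrist_force: [0.1, 3.3, -6.8]
width: 0.203
```

Request:
carry_out(
  offset=[
    [-0.21,-0.21,0.04],
    [-0.21,-0.21,0.04],
    [-0.21,-0.21,0.04],
    [-0.21,-0.21,0.04],
    [-0.21,-0.21,0.04],
  ],
  delta_rot=[
    [-0.48,0.49,0],
    [-0.48,0.49,0],
    [-0.48,0.49,0],
    [-0.48,0.49,0],
    [-0.48,0.49,0],
  ],
)

```text
time: 20.95
tool_pos: [0.5152, 0.0661, 0.1949]
tcp_rot: [0.378, 1.596, 0.863]
wrist_force: [0.4, 3.7, -5.3]
width: 0.199
```

Request:
carry_out(
  offset=[
    [-0.21,-0.21,0.04],
    [-0.21,-0.21,0.04],
    [-0.21,-0.21,0.04],
    [-0.21,-0.21,0.04],
    [-0.21,-0.21,0.04],
  ],
  delta_rot=[
    [-0.48,0.49,0],
    [-0.48,0.49,0],
    [-0.48,0.49,0],
    [-0.48,0.49,0],
    [-0.48,0.49,0],
  ],
)

```text
time: 21.37
tool_pos: [0.5219, 0.0528, 0.1948]
tcp_rot: [0.332, 1.615, 0.908]
wrist_force: [0.1, 3.8, -4.1]
width: 0.197
```

Request:
carry_out(
  offset=[
    [0,0,0],
    [0,0,0],
    [0,0,0],
    [0,0,0],
    [0,0,0],
  ],
  delta_rot=[
    [0,0,0],
    [0,0,0],
    [0,0,0],
    [0,0,0],
    [0,0,0],
  ],
)

```text
time: 21.78
tool_pos: [0.5216, 0.0531, 0.1947]
tcp_rot: [0.333, 1.615, 0.907]
wrist_force: [0.7, 3.4, -4.6]
width: 0.2
```

```bash
python3 - <<'E'
from h import *
s=read_state();R,t=pose(s);print(t,s["wrist_force"],s["width"],s["time"])
x=R[:,0];print("swing from tool",np.arctan2(-x[0],x[1])-.0345)
p,d=read_camera("wrist");W=cloud(p,d,get_calibration("wrist"),(R,t))
h=cv2.cvtColor(p,cv2.COLOR_RGB2HSV);br=(h[...,1]>150)&(h[...,0]>10)&(h[...,0]<30)
# backplate points: brass with z .20-.224 ; fit line of farthest brass
H=np.array([.736,.176])
m=br&(W[...,2]>.2205)&(W[...,2]<.24)&(W[...,1]<.2)&(W[...,0]<.62);P=W[m][:,:2]
f=cv2.fitLine(P.astype(np.float32),cv2.DIST_HUBER,0,.001,.001).ravel();a=np.arctan2(f[1],f[0]);print("plate angle swing",a-.0345,len(P))
m=br&(W[...,2]>.17)&(W[...,2]<.24);P=W[m]
q=P[:,:2]-H;u=np.array([-np.cos(a),-np.sin(a)]);nrm=np.array([-u[1],u[0]])  # along leaf, 
al=q@u;ou=q@nrm;print("along",np.percentile(al,[0.2,99.8]),"out",np.percentile(ou,[.2,50,99.8]))
ps,ds=read_camera("scene");pd,_=read_camera("side")
cv2.imwrite("pics/fin.png",np.hstack([cv2.resize(p,(400,300)),cv2.resize(ps,(400,300))])[:,:,::-1])
Wc=cloud(ps,ds,get_calibration("scene"))
E
```

```text
[0.5216478  0.05310223 0.19471076] [ 0.71167737  3.42746549 -4.6257889 ] 0.19976105892853893 21.7833
swing from tool 0.3495013405424008
plate angle swing 0.3607412 1783
along [0.16621542 0.34028716] out [-0.06536508  0.00780163  0.05368564]
```

View pics/fin.png

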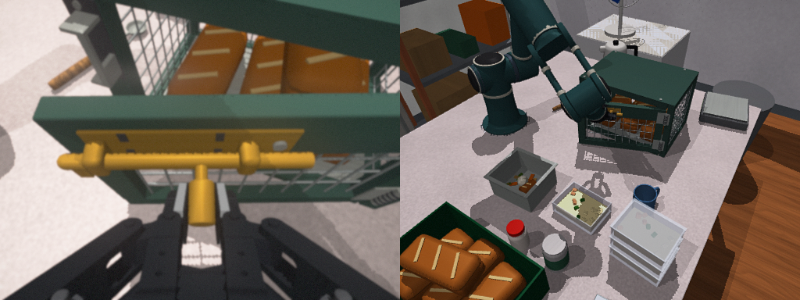

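```bash
python3 - <<'E'
from h import *
print(finish_job());s=read_state();print(s["time"],s["tool_pos"],s["width"])
E
```

```text
the job is handed in; nothing more can be done
None
the job is handed in; nothing more can be done
```

I did the job in the order asked and handed it in at about 22 s, with the arm still holding the gate open by the bolt knob.

- **Scraps:** The bread heel and the paper ball are both in the scrap pan. I saw them there in both the scene and side views, and again in the last picture.
- **Bolt:** I lifted the knob about 10 mm so the rod was level. I then drew it back until it met its end stop, about 41 mm by both the arm and the wrist camera, against the nominal 42 mm. The pull took about 2 N; one 1 mm check against the stop reached about 9 N, and I then eased it off. Vertical force while the bolt was lifted reached 8.7 N, above the roughly 3 N expected.
- **Gate:** It is held at about 0.35 rad, which is about 12 cm at the free edge. The hold force at the wrist is about 6 N.
- **Disagreement in the last checks:** The backplate in the wrist image gave an angle of 0.361 rad, against 0.350 from the tool's turn and 0.352 from its movement around the hinge. That puts the gap at 12.0 to 12.4 cm.
- **Not measured again:** After the swing I did not re-measure how far the bolt was drawn. The grip point kept the same distance from the hinge, and the last picture shows the bolt drawn back.
- **Other things:** The last picture shows no sign of any bystander being moved; I judged that by eye only.

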